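# Load a wooden table-top button into a spring-leaf drill jig

## Task

Load the small wooden block waiting in the channel of the drill jig. With one fingertip press the thumb plate down and keep it down so that the spring-closed leaf stays open, and with the other fingertip push the block along the channel, under the leaf, until it is fully home against the end stop; only then let the leaf spring down flat onto the block, and finish clear of the jig. Only push the block, never lift or pick it up, and leave the other things on the bench where they are.

Things in the scene. Friction and masses are not known exactly. Their poses are not given: they have to be found in the camera images.
- jig: drill jig screwed to the bench, other place and yaw each time; all its sizes in mm in its own frame. Origin on the bench; x = feed direction along the channel, y = left looking along the feed, z up. Grey-faced base board 10 thick, x -134 to 78, y -78 to 14. On it: feed channel, end stop, and a rocking steel plate (leaf and thumb plate)
- channel_mid (a point): point on the channel floor: jig x -45, y -34, z 10. The channel runs straight along x, 39 mm wide (y -53.5 to -14.5), floor at z 10, between two low wooden guides whose tops are at z 18, from x -130 to the end stop
- stop_face (a point): centre of the end stop's face that the block must touch: jig x 44, y -34, z 21. The stop is a steel block, x 44 to 62, top at z 30
- pin_mid (a point): point on the hinge pin, jig x -36, y 0, z 34. The pin runs along x in two lugs (x -124 to -116 and 44 to 52, 16 mm wide, tops z 42); its knuckle is 11 mm thick. On it rocks one flat 4 mm steel plate: right of the pin the leaf, left of it the thumb plate
- leaf (a joint): rocking angle, rad; grows as the thumb plate is pressed down. 0: shut, leaf sloping down 0.2 rad, its front edge blocks the block's way. 0.2: level, leaf flat on the block. Over 0.35 the block passes freely. 0.72: end. A spring always shuts it: pressing 36 mm from the pin takes about 3 N at 0, 7 N at 0.65. At 0.65 a fingertip pressing 30 mm left of the pin is about 22 mm up from the bench
- thumb_mid (a point): point on the thumb plate's top, jig x -54, 36 mm left of the pin; moves with the plate. Height over the bench 43 mm shut, 36 level, about 20 at joint 0.65. The plate covers x -112 to 4, 0 to 60 mm left of the pin, over bare bench; flat and smooth, so a fingertip can slide along it in x while pressing
- leaf_edge (a point): middle of the underside of the leaf's free right edge, jig x 20, 60 mm right of the pin; moves with it. The leaf covers x 0 to 40 over the end of the channel; a drill bush 19 mm wide stands 9 mm up on it
- button_mid (a point): centre (half-way up) of the pale wooden block in the channel: 52 long, 36 wide, 22 high (mm), 30 g. Its x axis is along the feed: rear 38 mm full height (x -26 to 12), then a tongue 14 long, 10 high along the bottom. Loose, 1.5 mm play each side; at first 8 to 30 mm short of the leaf. Fully home: centre at jig x 18, rear face at x -8, just outside the leaf
- spare_mid (a point): centre of a second, equal wooden block lying on the bench; leave alone
- can: empty steel tin standing on the bench, 74 mm wide, 110 high, origin under its centre; leave alone
- brush: paint brush with red handle lying on the bench; leave alone
- foot: turned dark wooden chair foot standing on the bench, 50 mm wide, 120 high, origin under its centre; leave alone
Things that resemble listed ones, but are neither listed nor needed, are in the scene too. What is shaped like the part that bears button_mid but pink is not meant.

How it is judged:
By the outcome, as a careful person would: the job done as asked, in the order asked, and still so for the second after the job is handed in, with the robot touching nothing.
It also fails if it takes over 40 s, if anything falls off the work surface, if the arm or the gripper's body presses on something with over 40 N, if the wrist force passes 120 N, or if a joint passes its speed limit or range.

## Robot

A 6-joint arm with a two-finger parallel gripper is mounted at the origin on the work surface. World frame = base frame: x ahead of the robot, y to its left, z up, the work surface at z = 0. Lengths are in m, angles in rad, forces in N, time in s.
With the tool pointing down it reaches from about 0.275 to 0.85 m from the base axis. Payload 5.2 kg.
Tool frame: the origin (TCP) lies at the very end of the fingers, on their centre line; the grasp point (between the pads) lies 19 mm behind it; z points along the fingers, x is the direction in which the jaws open and shut, and the axes are right-handed (so a half turn about z gives the same grasp; the last joint's range is limited). The gripper opens to 85 mm and grips with 20 to 120 N. Pads are 22 mm wide; open, the fingers measure 114 mm over their backs; the gripper's body (76 mm by 85 mm) begins 54 mm behind the grasp point. The pads swing forward as they close: fully open they stand 13 mm farther back than shut.
Start: joints at [-1.453, 0.259, 1.535, -0, 1.348, -0.203], TCP at [0.173, -0.522, 0.231] pointing down, gripper open.
Joint ranges: [-3.14, 3.14], [-0.91, 2.08], [0.19, 2.58], [-1.22, 4.36], [0.22, 2.71], [-3.12, 3.12]. Speed limits (rad/s): [2.57, 2.57, 3.14, 3.14, 3.14, 3.14].

## Interface

Orientations are given as a rotation vector (axis times angle).
In Python, from station import bot gives the robot as it stands.
- The arm moves only by the tool servo_tool, never from a script. Its argument "rows" is a list of rows, each an object with "dp": the shift along the tool's x, y, z in mm, a list of three; "turn": the turn about the tool's z in degrees; "grip": the closure, from -1 (fully open) to 1 (shut), so that 0 is half open. A call has 1 to 10 rows; each row is the pose to reach, as a shift and turn from the pose commanded when the call began, along the tool's axes at that moment; what a row does not reach only later rows make up. A row lasts 1/12 s, in which the tool goes at most 41.7 mm and 7.16 degrees, less where a joint would pass 70% of its speed; a pose out of reach is approached as far as the arm can. A call with a gripper value outside its range is refused whole. The fingers move at their own pace and stop on an object; "squeeze" is the grip in N (left out, the last holds). Time passes only in rows, so rows that repeat a pose let the fingers close. It gives the time, the measured TCP pose, the force and the opening at its end, in the units of the state.
- bot.observe(): the state, without advancing time (a new reading comes with each control period).
- bot.read_camera(name): name is "scene" or "top"; returns the picture (420x560x3 uint8, red, green, blue); there is no depth.
- bot.calibration(name): a dict with "intrinsics" (3x3 intrinsics, pixels), "cam_to_world" (4x4, takes a point from camera to world coordinates). Camera axes: x right, y down, z forward; pixel columns grow to the right and rows downward; lengths in m; the calibration is good to about 2 mm. A picture is of the moment at which its call begins. calibration takes no time and is no camera call.
- bot.finish_job(): hands the job in, once; it reports no verdict.
The state is a dict: "time_s": time; "q": joint angles; "joint_vel": joint speeds; "effort": joint torques, N m; "tool_pos": TCP position; "eef_rot": TCP orientation; "ft_force": force on the tool from outside, world axes, zero at the start; "moment": the same for the moment, N m; "finger_gap": finger opening in m.
Only numpy, scipy, OpenCV 4.12 (cv2) and the standard library are available. Lean on these libraries where they do the work, as an engineer would, in place of code of your own. Each camera call takes 0.05 s, during which the arm holds its last target.

## Working session

There is one attempt and no reset: what is moved stays moved. The work goes in short steps, Python scripts to look and compute and a tool call to move; the robot and the scene stay as the last step left them, time stands still between calls to the robot, and variables do not carry over. Pictures are saved under pics/ and viewed, and the job is handed in when it is done.

Besides the shell and the picture viewer there is one more tool, called after "Emit:" by a JSON object that holds its "method" and its "body". servo_tool: Moves the arm, as the interface text tells. Its arguments: {"type":"object","properties":{"rows":{"type":"array","items":{"type":"object","properties":{"dp":{"type":"array","items":{"type":"number"}},"turn":{"type":"number"},"grip":{"type":"number"}}}},"squeeze":{"type":"number"}},"required":["rows"]}

```bash
ls; mkdir -p pics; python3 - <<'E'
from station import bot
import cv2,numpy as np
print(bot.observe())
for n in("scene","top"):
    im=bot.read_camera(n); cv2.imwrite(f"pics/{n}0.png",im[:,:,::-1])
    c=bot.calibration(n); print(n,np.round(c["intrinsics"],1).tolist(),np.round(c["cam_to_world"],3).tolist())
E
```

```text
pics
{'time_s': 0.0, 'q': array([-1.45284387e+00,  2.59368889e-01,  1.53608711e+00,  3.41275055e-06,
        1.34800855e+00, -2.02777874e-01]), 'joint_vel': array([-6.68290824e-04, -9.12133258e-05, -6.07344160e-04, -9.01428060e-04,
        1.83100964e-04, -2.01677446e-03]), 'effort': array([ 2.82634583e-04, -4.46033728e+01, -2.90564990e+01, -2.07726725e-04,
        1.17347963e-02, -2.03198226e-06]), 'tool_pos': array([ 0.17336397, -0.52140251,  0.23045915]), 'eef_rot': array([-2.54653416e+00,  1.83741401e+00,  1.98441009e-03]), 'ft_force': array([-0.89967607, -0.69432492,  0.03989128]), 'moment': array([ 0.04466003, -0.00120431,  0.0346648 ]), 'finger_gap': 0.08555882619679935}
scene [[474.6, 0.0, 277.9], [0.0, 474.6, 212.4], [0.0, 0.0, 1.0]] [[-0.682, 0.544, -0.489, 0.994], [0.731, 0.505, -0.458, 0.496], [-0.002, -0.67, -0.743, 0.726], [0.0, 0.0, 0.0, 1.0]]
top [[420.6, 0.0, 289.6], [0.0, 420.6, 209.9], [0.0, 0.0, 1.0]] [[-0.011, -0.989, 0.145, 0.407], [-1.0, 0.015, 0.021, 0.047], [-0.022, -0.144, -0.989, 1.03], [0.0, 0.0, 0.0, 1.0]]
```

View pics/scene0.png

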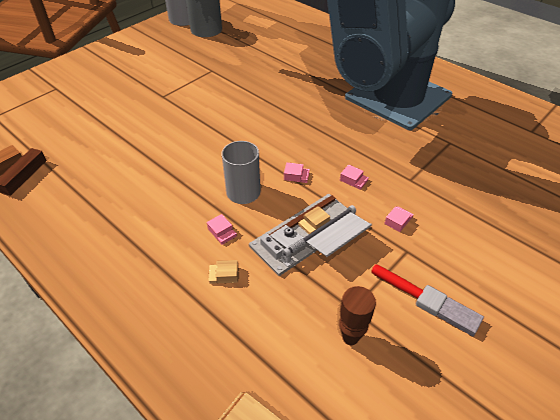

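View pics/top0.png

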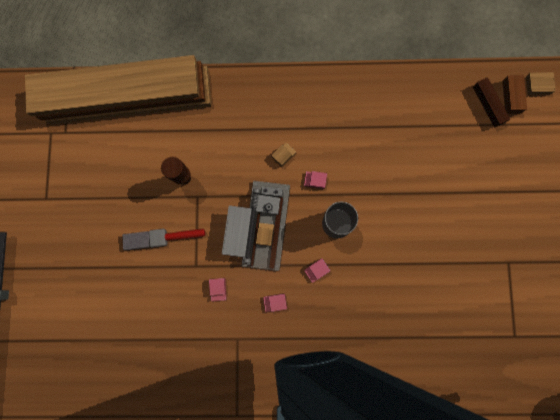

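The scene view has the jig near (312,232), and the top view has it near (265,226), with the feed pointing up the top picture. The thumb plate is on the left at (238,231) and the block at (265,234). I'll enlarge both.

```bash
python3 - <<'E'
import cv2
a=cv2.imread("pics/top0.png")[170:280,210:310]; cv2.imwrite("pics/top0c.png",cv2.resize(a,None,fx=5.4,fy=5.4,interpolation=cv2.INTER_CUBIC))
a=cv2.imread("pics/scene0.png")[185:280,240:380]; cv2.imwrite("pics/scene0c.png",cv2.resize(a,None,fx=5.5,fy=5.5,interpolation=cv2.INTER_CUBIC))
E
```

```text
(no output)
```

View pics/top0c.png

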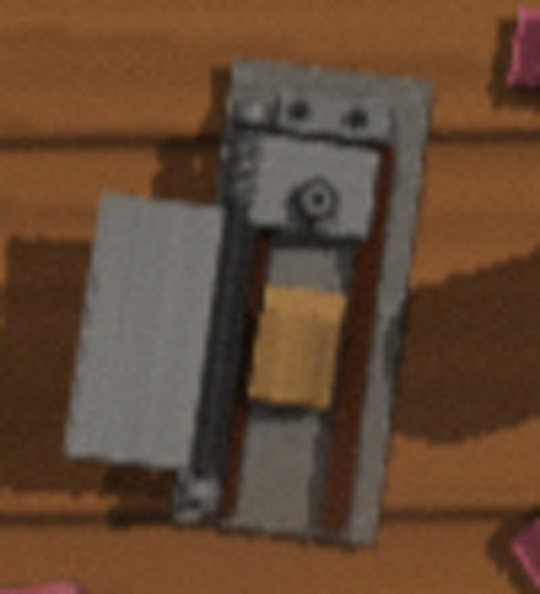

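View pics/scene0c.png

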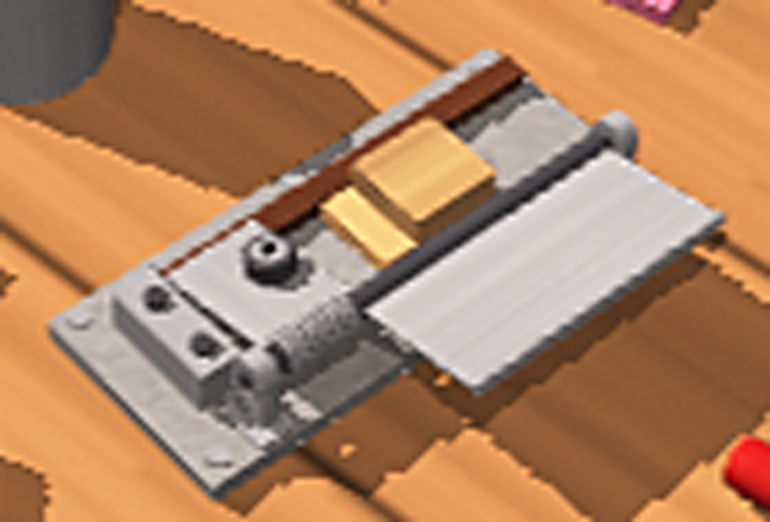

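```bash
cat > h.py <<'E'
from station import bot
import numpy as np, cv2
C={n:bot.calibration(n) for n in("scene","top")}
def ray(n,p):
    K=np.array(C[n]["intrinsics"]);T=np.array(C[n]["cam_to_world"])
    d=T[:3,:3]@np.linalg.solve(K,[p[0],p[1],1.]);return T[:3,3],d/np.linalg.norm(d)
def plane(n,p,z):
    o,d=ray(n,p);return o+d*(z-o[2])/d[2]
def tri(p,q):
    (a,d),(b,e)=ray("scene",p),ray("top",q)
    s,t=np.linalg.lstsq(np.c_[d,-e],b-a,rcond=None)[0]
    return (a+s*d+b+t*e)/2,np.linalg.norm(a+s*d-b-t*e)
def S0(u,v):return((u+.5)/5.5-.5+240,(v+.5)/5.5-.5+185)
def T0(u,v):return((u+.5)/5.4-.5+210,(v+.5)/5.4-.5+170)
def rigid(J,W):  # 2D jig->world
    J=np.array(J,float);W=np.array(W)[:,:2]*1000
    j=(J[:,0]+1j*J[:,1]);w=W[:,0]+1j*W[:,1]
    a=np.angle(np.sum((w-w.mean())*np.conj(j-j.mean())));r=np.exp(1j*a)
    t=w.mean()-r*j.mean();return a,t,np.abs(w-r*j-t)
E
cat > m.py <<'E'
from h import *
L=[("b",(78,-78),S0(48,325),T0(432,85),10),("b",(78,14),S0(215,490),T0(235,60),10),("b",(-134,-78),S0(490,50),T0(375,545),10),("b",(-134,14),None,T0(172,522),10),
("t",(4,58.4),S0(475,388),T0(102,192),48),("t",(-112,58.4),S0(725,213),T0(65,458),48),("t",(4,0),S0(365,308),T0(222,208),36)]
J=[];W=[]
for n,j,s,t,z in L:
    if s is not None and t is not None:
        p,g=tri(s,t);print(n,j,np.round(p*1000,1),"gap",round(g*1000,1), np.round(plane("scene",s,z/1000)*1000,1),np.round(plane("top",t,z/1000)*1000,1))
    for c,q in(("scene",s),("top",t)):
        if q is not None: J.append(j);W.append(plane(c,q,z/1000))
a,t,r=rigid(J,W);print(np.degrees(a),t,np.round(r,1))
def w2j(p): return (complex(p[0],p[1])*1000-t)*np.exp(-1j*a)
# block rear top corners (z32) & front top edge
for q in[(250,403),(332,408)]: print("rear",w2j(plane("top",T0(*q),.032)))
for q in[(265,287),(346,293)]: print("tongue front? z20",w2j(plane("top",T0(*q),.020)), w2j(plane("top",T0(*q),.032)))
for q in[(355,172),(430,118),(495,180),(420,222)]: print("sc top",w2j(plane("scene",S0(*q),.032)))
for q in[(325,210),(385,265)]: print("sc tongue front",w2j(plane("scene",S0(*q),.020)))
E
python3 m.py
```

```text
b (78, -78) [618.1  67.    7.2] gap 1.4 [619.9  68.1  10. ] [617.   67.5  10. ]
b (78, 14) [630.5 157.8   9. ] gap 0.4 [631.1 158.1  10. ] [630.2 157.9  10. ]
b (-134, -78) [408.9  95.4   7.7] gap 0.3 [410.7  96.9  10. ] [409.   95.2  10. ]
t (4, 58.4) [564.  211.4  48.7] gap 1.5 [564.  210.5  48. ] [563.6 212.2  48. ]
t (-112, 58.4) [447.8 226.6  48.5] gap 0.9 [447.7 226.1  48. ] [447.6 227.1  48. ]
t (4, 0) [557.5 159.6  40. ] gap 1.7 [555.5 157.   36. ] [557.6 160.7  36. ]
-7.411024898023637 (551.8586339091818+155.43190983477265j) [0.8 2.2 1.2 1.6 2.3 0.2 1.  2.4 0.7 1.8 1.  2.1 6.1]
rear (-78.99785550488332-17.088835343350635j)
rear (-76.97860843015249-53.20189836847875j)
tongue front? z20 (-26.12467090486277-15.758834528899932j) (-27.360088799746944-17.07291685497478j)
tongue front? z20 (-24.623960647821168-52.18239612291229j) (-25.877216184149233-53.06354315799825j)
sc top (-37.43170817034689-48.61599528885005j)
sc top (-75.76285779567246-50.79759189713221j)
sc top (-73.08805332836111-14.05524937200025j)
sc top (-39.33661949493896-16.62808532119075j)
sc tongue front (-24.556826562378955-49.568554100990085j)
sc tongue front (-23.93021813941028-16.983592383561017j)
```

```bash
cat >> h.py <<'E'
from scipy.spatial.transform import Rotation as R
YAW=np.radians(-7.41);T0J=551.9+155.4j
def j2w(x,y):
    c=T0J+np.exp(1j*YAW)*complex(x,y);return np.array([c.real,c.imag])
def st():
    o=bot.observe();M=R.from_rotvec(o["eef_rot"]).as_matrix();p=o["tool_pos"]*1000
    c=(complex(p[0],p[1])-T0J)*np.exp(-1j*YAW)
    print("t",round(o["time_s"],2),"jig xyz",np.round([c.real,c.imag,p[2]],1),"F",np.round(o["ft_force"],1),"gap",round(o["finger_gap"]*1000,1))
    print("toolx jig deg",round(np.degrees(np.arctan2(M[1,0],M[0,0])-YAW),2),"tilt",np.round(M[:,2],3),"q",np.round(o["q"],2))
    return p,M
def go(x,y,z):
    p,M=st();w=np.r_[j2w(x,y),z]
    print("to",(x,y,z),"dp",np.round(M.T@(w-p),1))
E
sed -i '/"t",(4,0)/s/,("t",(4,0).*36)\]/]/' m.py; python3 m.py|grep -A1 "^-"; python3 - <<'E'
from h import *
go(-95,2,150)
print(tri((241,145),(341,205)))
E
```

```text
-7.520235559801245 (551.7309509927826+154.66310531814884j) [1.5 1.9 0.3 0.9 2.8 0.4 0.6 1.6 0.3 1.3 0.8]
rear (-78.93917287890545-16.460478414213103j)
t 0.1 jig xyz [-288.  -720.   230.6] F [ 0.2 -0.4 -0.8] gap 85.5
toolx jig deg -64.21 tilt [-0.     0.002 -1.   ] q [-1.45  0.26  1.54  0.    1.35 -0.2 ]
to (-95, 2, 150) dp [-566.  -487.9   81.6]
(array([ 0.53869338, -0.03692002,  0.1466698 ]), np.float64(0.01776194026938714))
```

Emit:
{"method": "servo_tool", "body": {"rows": [{"dp":[-566,-488,0],"turn":25.9,"grip":-0.46},{"dp":[-566,-488,0],"turn":25.9,"grip":-0.46},{"dp":[-566,-488,0],"turn":25.9,"grip":-0.46},{"dp":[-566,-488,0],"turn":25.9,"grip":-0.46},{"dp":[-566,-488,0],"turn":25.9,"grip":-0.46},{"dp":[-566,-488,0],"turn":25.9,"grip":-0.46},{"dp":[-566,-488,0],"turn":25.9,"grip":-0.46},{"dp":[-566,-488,0],"turn":25.9,"grip":-0.46},{"dp":[-566,-488,0],"turn":25.9,"grip":-0.46},{"dp":[-566,-488,0],"turn":25.9,"grip":-0.46}]}}

```text
time_s: 0.93
tool_pos: [0.3321, -0.1346, 0.2313]
eef_rot: [-2.07, 2.363, -0.0]
ft_force: [1.2, 0.2, 1.2]
finger_gap: 0.0624
```

```bash
sed -i 's/-7.41)/-7.48)/;s/551.9+155.4j/551.7+154.9j/' h.py; python3 -c "
from h import *
go(-95,2,230)"
```

```text
t 0.93 jig xyz [-180.  -315.7  231.3] F [1.2 0.2 1.2] gap 62.4
toolx jig deg -90.09 tilt [ 0. -0. -1.] q [-0.7  -0.1   1.93  0.    1.31  1.  ]
to (-95, 2, 230) dp [-317.8  -84.6    1.3]
```

Emit:
{"method": "servo_tool", "body": {"rows": [{"dp":[-318,-85,60],"turn":0,"grip":-0.46},{"dp":[-318,-85,60],"turn":0,"grip":-0.46},{"dp":[-318,-85,60],"turn":0,"grip":-0.46},{"dp":[-318,-85,60],"turn":0,"grip":-0.46},{"dp":[-318,-85,60],"turn":0,"grip":-0.46},{"dp":[-318,-85,60],"turn":0,"grip":-0.46},{"dp":[-318,-85,60],"turn":0,"grip":-0.46},{"dp":[-318,-85,60],"turn":0,"grip":-0.46},{"dp":[-318,-85,60],"turn":0,"grip":-0.46},{"dp":[-318,-85,60],"turn":0,"grip":-0.46}]}}

```text
time_s: 1.77
tool_pos: [0.4575, 0.1695, 0.17]
eef_rot: [2.075, -2.356, -0.002]
ft_force: [-0.0, 0.5, 0.3]
finger_gap: 0.0624
```

```bash
python3 - <<'E'
from h import *
go(-95,2,70)
im=bot.read_camera("scene");cv2.imwrite("pics/s1.png",im[100:310,180:460,::-1].repeat(2,0).repeat(2,1))
E
```

```text
t 1.77 jig xyz [-95.3   2.2 170. ] F [-0.   0.5  0.3] gap 62.4
toolx jig deg -89.78 tilt [-0.003 -0.    -1.   ] q [0.13 0.2  1.77 0.   1.17 1.82]
to (-95, 2, 70) dp [  0.1  -0.5 100. ]
```

View pics/s1.png

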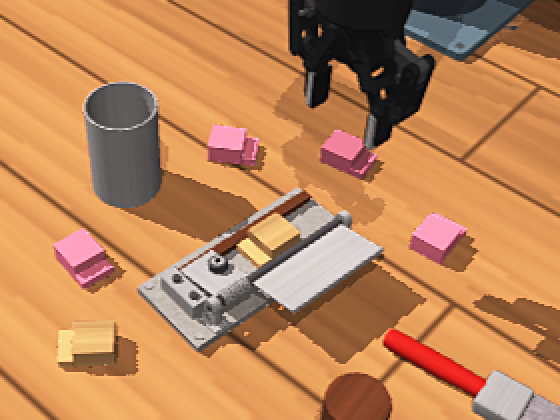

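The picture shows the open fingers near (318,100) and (375,140), high over the rear of the jig. The channel behind the block is free, so I'm going down.

Emit:
{"method": "servo_tool", "body": {"rows": [{"dp":[0,-0.5,40],"turn":-0.2,"grip":-0.46},{"dp":[0,-0.5,80],"turn":-0.2,"grip":-0.46},{"dp":[0,-0.5,112],"turn":-0.2,"grip":-0.46},{"dp":[0,-0.5,116],"turn":-0.2,"grip":-0.46},{"dp":[0,-0.5,116],"turn":-0.2,"grip":-0.46}]}}

```text
time_s: 2.23
tool_pos: [0.4568, 0.1658, 0.0543]
eef_rot: [2.07, -2.358, -0.004]
ft_force: [-0.1, -0.5, 0.5]
finger_gap: 0.0624
```

```bash
python3 - <<'E'
from h import *
go(-95,2,30)
im=bot.read_camera("scene");cv2.imwrite("pics/s2.png",cv2.resize(im[160:300,220:410,::-1],None,fx=4,fy=4))
im=bot.read_camera("top");cv2.imwrite("pics/t2.png",cv2.resize(im[160:300,200:320,::-1],None,fx=4,fy=4))
E
```

```text
t 2.23 jig xyz [-95.5  -1.5  54.3] F [-0.1 -0.5  0.5] gap 62.4
toolx jig deg -89.95 tilt [-0.005 -0.001 -1.   ] q [ 0.12  0.35  1.91 -0.    0.89  1.82]
to (-95, 2, 30) dp [-3.5 -0.6 24.3]
```

View pics/s2.png

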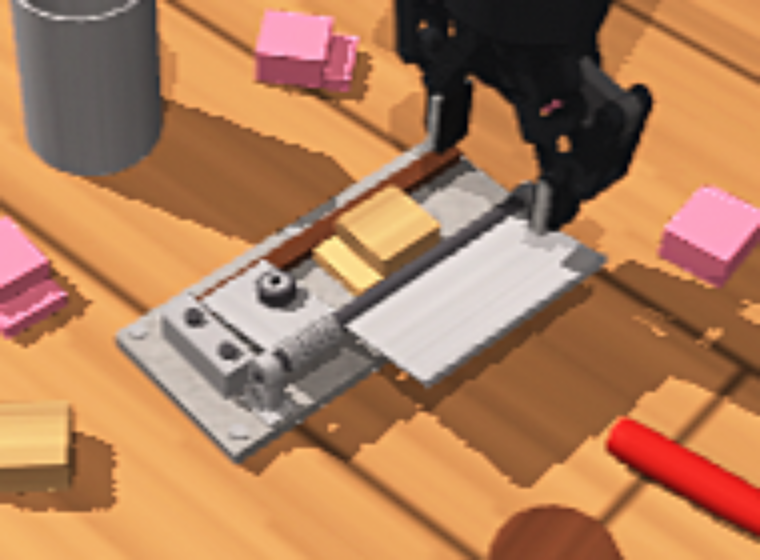

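View pics/t2.png

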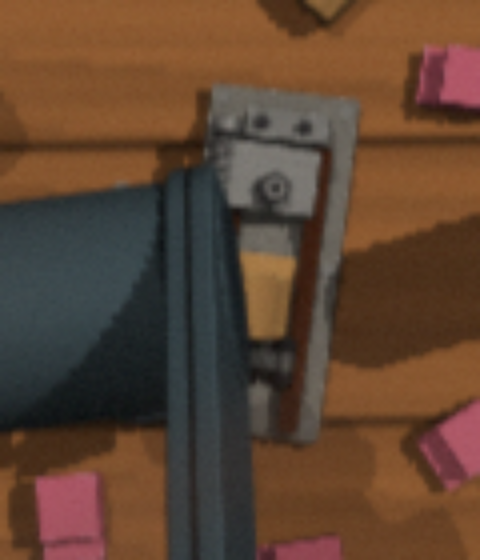

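The top view shows the channel-side finger at (268,365), between the guides and behind the block. The scene view shows the other finger over the rear of the thumb plate at (540,230). Next I press in stages.

Emit:
{"method": "servo_tool", "body": {"rows": [{"dp":[-3.5,0,2],"turn":0,"grip":-0.46},{"dp":[-3.5,0,8],"turn":0,"grip":-0.46},{"dp":[-3.5,0,14],"turn":0,"grip":-0.46},{"dp":[-3.5,0,18],"turn":0,"grip":-0.46},{"dp":[-3.5,0,20],"turn":0,"grip":-0.46},{"dp":[-3.5,0,20],"turn":0,"grip":-0.46}]}}

```text
time_s: 2.83
tool_pos: [0.4593, 0.1712, 0.0352]
eef_rot: [-2.075, 2.358, -0.0]
ft_force: [0.3, 2.2, 2.5]
finger_gap: 0.0624
```

```bash
python3 - <<'E'
from h import *
go(-95,2,25)
im=bot.read_camera("scene");cv2.imwrite("pics/s3.png",cv2.resize(im[160:300,220:410,::-1],None,fx=4,fy=4))
E
```

```text
t 2.83 jig xyz [-93.8   4.1  35.2] F [0.3 2.2 2.5] gap 62.4
toolx jig deg -89.84 tilt [ 0.001  0.    -1.   ] q [0.13 0.38 1.92 0.   0.84 1.83]
to (-95, 2, 25) dp [ 2.1  1.3 10.2]
```

View pics/s3.png

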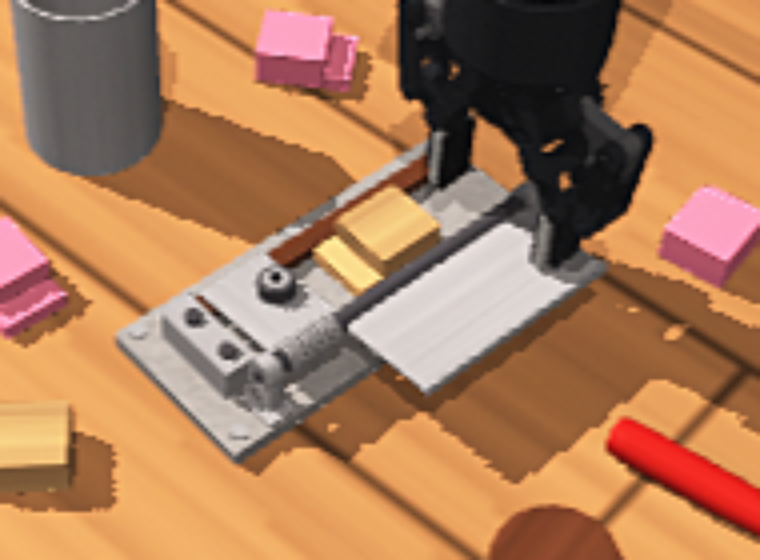

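Emit:
{"method": "servo_tool", "body": {"rows": [{"dp":[1.5,1,4],"turn":0,"grip":-0.46},{"dp":[1.5,1,8],"turn":0,"grip":-0.46},{"dp":[1.5,1,12],"turn":0,"grip":-0.46},{"dp":[1.5,1,13],"turn":0,"grip":-0.46},{"dp":[1.5,1,13],"turn":0,"grip":-0.46}]}}

```text
time_s: 3.3
tool_pos: [0.4586, 0.1694, 0.0223]
eef_rot: [-2.074, 2.358, -0.002]
ft_force: [2.5, 2.1, 6.0]
finger_gap: 0.0622
```

```bash
python3 - <<'E'
from h import *
go(-95,2,18)
im=bot.read_camera("scene");cv2.imwrite("pics/s4.png",cv2.resize(im[160:300,220:410,::-1],None,fx=4,fy=4))
E
```

```text
t 3.3 jig xyz [-94.2   2.3  22.3] F [2.5 2.1 6. ] gap 62.2
toolx jig deg -89.85 tilt [ 0.001  0.    -1.   ] q [ 0.13  0.4   1.93 -0.    0.81  1.82]
to (-95, 2, 18) dp [0.3 0.8 4.3]
```

View pics/s4.png

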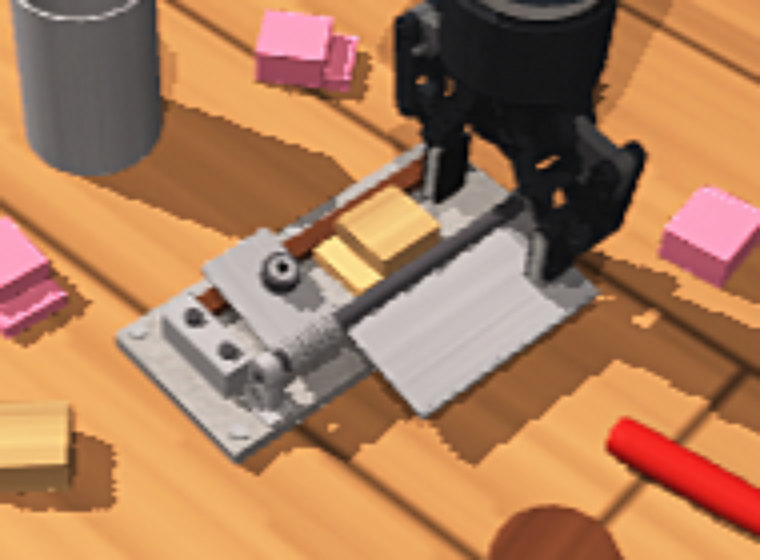

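```bash
cat >> h.py <<'E'
def onx(n,p,xj):  # intersect with jig plane x=xj -> jig y,z mm
    o,d=ray(n,p);f=lambda v:np.r_[[(complex(*v[:2])*np.exp(-1j*YAW)).real,(complex(*v[:2])*np.exp(-1j*YAW)).imag],v[2]]
    t=np.array([T0J.real,T0J.imag,0]);o=f(o*1000-t);d=f(d);return (o+d*(xj-o[0])/d[0])[1:]
E
python3 - <<'E'
from h import *
c=lambda u,v:((u+.5)/4-.5+220,(v+.5)/4-.5+160)
for n,p,x in(("thumb bottom corner",(420,418),4),("leaf front top corner",(207,268),40),("leaf rear top corner",(263,229),0)):
    y,z=onx("scene",c(*p),x);print(n,y,z,"angle",0.2+np.arctan2(34-z,y) )
E
```

```text
thumb bottom corner 55.37660405764677 18.54312782149259 angle 0.47219508059735904
leaf front top corner -54.12454154434158 52.13266583556128 angle -2.6183271616669557
leaf rear top corner -61.012664604242104 44.68385466274947 angle -2.7682414192296494
```

The pictures put the leaf at about 0.45 rad, with the fingertips about 5.5 mm behind the TCP. I'll press 4.5 mm more, then start pushing along jig +x, which is tool -y.

Emit:
{"method": "servo_tool", "body": {"rows": [{"dp":[0,0,2.5],"turn":0,"grip":-0.46},{"dp":[0,0,5],"turn":0,"grip":-0.46},{"dp":[0,0,5],"turn":0,"grip":-0.46},{"dp":[0,-4,5],"turn":0,"grip":-0.46},{"dp":[0,-8,5],"turn":0,"grip":-0.46},{"dp":[0,-12,5],"turn":0,"grip":-0.46},{"dp":[0,-16,5],"turn":0,"grip":-0.46},{"dp":[0,-20,5],"turn":0,"grip":-0.46},{"dp":[0,-20,5],"turn":0,"grip":-0.46}]}}

```text
time_s: 4.1
tool_pos: [0.476, 0.167, 0.0167]
eef_rot: [2.073, -2.356, -0.004]
ft_force: [-3.2, 2.0, 5.7]
finger_gap: 0.0619
```

```bash
python3 - <<'E'
from h import *
go(-20,2,18)
im=bot.read_camera("scene");cv2.imwrite("pics/s5.png",cv2.resize(im[160:300,220:410,::-1],None,fx=4,fy=4))
E
```

```text
t 4.1 jig xyz [-76.6   2.2  16.7] F [-3.2  2.   5.7] gap 61.9
toolx jig deg -89.83 tilt [-0.004 -0.    -1.   ] q [0.12 0.43 1.89 0.   0.82 1.81]
to (-20, 2, 18) dp [  0.3 -56.6  -1.5]
```

View pics/s5.png

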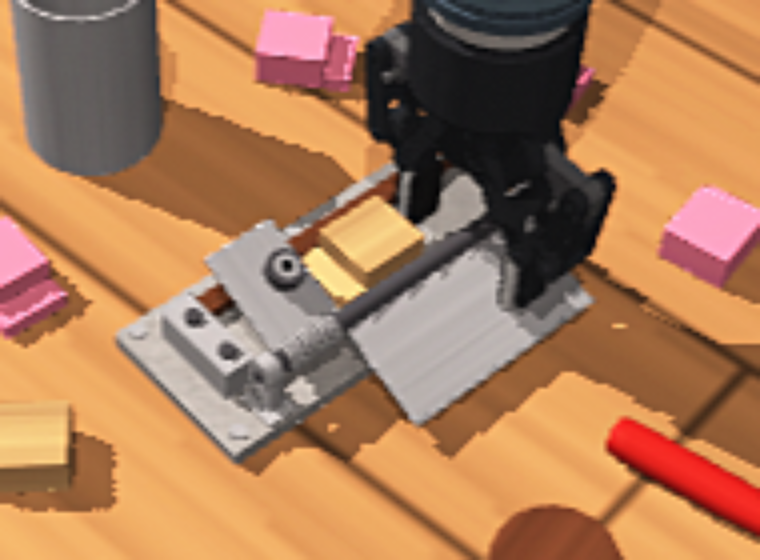

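The leaf stands clearly open, and the block has started to move: its top corner went from (340,215) to (320,240). I'll keep pushing.

Emit:
{"method": "servo_tool", "body": {"rows": [{"dp":[0,-6,-0.3],"turn":0,"grip":-0.46},{"dp":[0,-12,-0.3],"turn":0,"grip":-0.46},{"dp":[0,-18,-0.3],"turn":0,"grip":-0.46},{"dp":[0,-24,-0.3],"turn":0,"grip":-0.46},{"dp":[0,-30,-0.3],"turn":0,"grip":-0.46},{"dp":[0,-34,-0.3],"turn":0,"grip":-0.46},{"dp":[0,-38,-0.3],"turn":0,"grip":-0.46},{"dp":[0,-42,-0.3],"turn":0,"grip":-0.46},{"dp":[0,-46,-0.3],"turn":0,"grip":-0.46},{"dp":[0,-48,-0.3],"turn":0,"grip":-0.46}]}}

```text
time_s: 4.98
tool_pos: [0.5231, 0.1611, 0.0169]
eef_rot: [2.073, -2.356, -0.005]
ft_force: [-4.6, 2.3, 6.7]
finger_gap: 0.0623
```

```bash
python3 - <<'E'
from h import *
go(-20,2,18)
im=bot.read_camera("scene");cv2.imwrite("pics/s6.png",cv2.resize(im[160:300,220:410,::-1],None,fx=4,fy=4))
E
```

```text
t 4.98 jig xyz [-29.1   2.4  16.9] F [-4.6  2.3  6.7] gap 62.3
toolx jig deg -89.82 tilt [-0.005  0.    -1.   ] q [0.09 0.49 1.78 0.   0.87 1.79]
to (-20, 2, 18) dp [ 0.4 -9.1 -1.1]
```

View pics/s6.png

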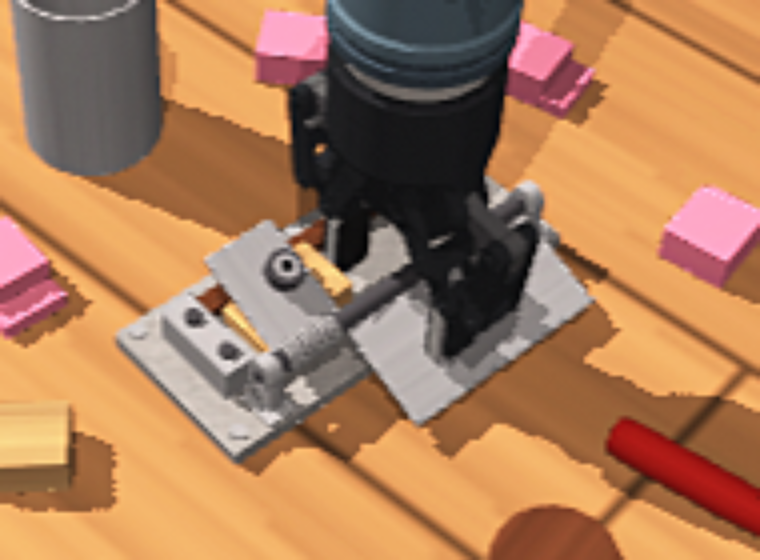

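The block's tongue now shows past the leaf at (245,330), close to the stop. I'll push the last stretch slowly and watch the force.

Emit:
{"method": "servo_tool", "body": {"rows": [{"dp":[0,-2,-0.2],"turn":0,"grip":-0.46},{"dp":[0,-4,-0.2],"turn":0,"grip":-0.46},{"dp":[0,-6,-0.2],"turn":0,"grip":-0.46},{"dp":[0,-7.5,-0.2],"turn":0,"grip":-0.46},{"dp":[0,-7.5,-0.2],"turn":0,"grip":-0.46}]}}

```text
time_s: 5.45
tool_pos: [0.5305, 0.1601, 0.0171]
eef_rot: [2.073, -2.356, -0.005]
ft_force: [-3.3, 1.6, 6.0]
finger_gap: 0.0626
```

```bash
python3 - <<'E'
from h import *
go(-19,2,18)
im=bot.read_camera("scene");cv2.imwrite("pics/s7.png",cv2.resize(im[160:300,220:410,::-1],None,fx=4,fy=4))
E
```

```text
t 5.45 jig xyz [-21.7   2.4  17.1] F [-3.3  1.6  6. ] gap 62.6
toolx jig deg -89.82 tilt [-0.005  0.    -1.   ] q [0.09 0.5  1.77 0.   0.88 1.79]
to (-19, 2, 18) dp [ 0.4 -2.7 -0.9]
```

View pics/s7.png

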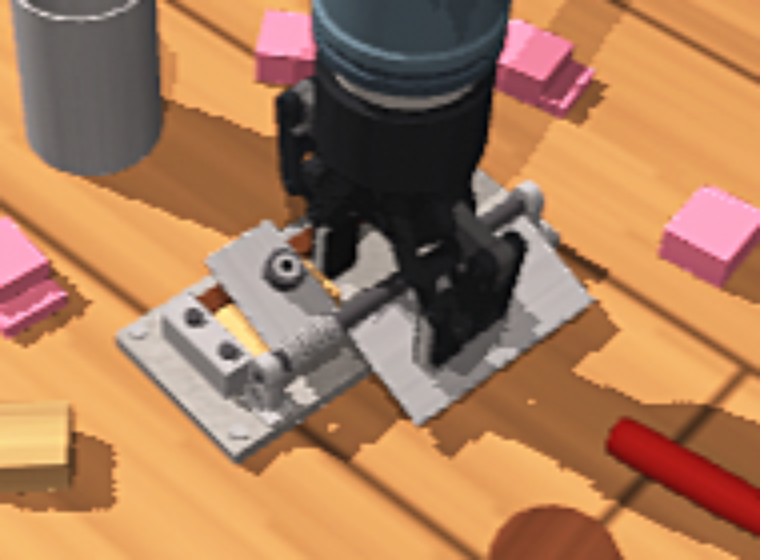

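Not home yet: no force step, and the tongue tip is still a little short of the stop. I'll push on in small steps.

Emit:
{"method": "servo_tool", "body": {"rows": [{"dp":[0,-1,0],"turn":0,"grip":-0.46},{"dp":[0,-2,0],"turn":0,"grip":-0.46},{"dp":[0,-2.5,0],"turn":0,"grip":-0.46},{"dp":[0,-2.5,0],"turn":0,"grip":-0.46}]}}

```text
time_s: 5.83
tool_pos: [0.5328, 0.1598, 0.0171]
eef_rot: [2.073, -2.356, -0.005]
ft_force: [-4.3, 2.4, 6.5]
finger_gap: 0.0624
```

```bash
python3 - <<'E'
from h import *
go(-19,2,18)
E
```

```text
t 5.83 jig xyz [-19.4   2.4  17.1] F [-4.3  2.4  6.5] gap 62.4
toolx jig deg -89.82 tilt [-0.005  0.    -1.   ] q [0.09 0.5  1.76 0.   0.88 1.79]
to (-19, 2, 18) dp [ 0.4 -0.4 -0.9]
```

Emit:
{"method": "servo_tool", "body": {"rows": [{"dp":[0,-0.8,0],"turn":0,"grip":-0.46},{"dp":[0,-1.5,0],"turn":0,"grip":-0.46},{"dp":[0,-1.5,0],"turn":0,"grip":-0.46}]}}

```text
time_s: 6.08
tool_pos: [0.5339, 0.1597, 0.017]
eef_rot: [2.073, -2.355, -0.006]
ft_force: [-3.8, 2.7, 6.5]
finger_gap: 0.0627
```

```bash
python3 - <<'E'
from h import *
go(-19,2,18)
im=bot.read_camera("scene");cv2.imwrite("pics/s8.png",cv2.resize(im[200:270,240:340,::-1],None,fx=7,fy=7,interpolation=cv2.INTER_CUBIC))
E
```

```text
t 6.08 jig xyz [-18.3   2.5  17. ] F [-3.8  2.7  6.5] gap 62.7
toolx jig deg -89.82 tilt [-0.006  0.    -1.   ] q [0.09 0.51 1.76 0.   0.88 1.79]
to (-19, 2, 18) dp [ 0.5  0.7 -1. ]
```

View pics/s8.png

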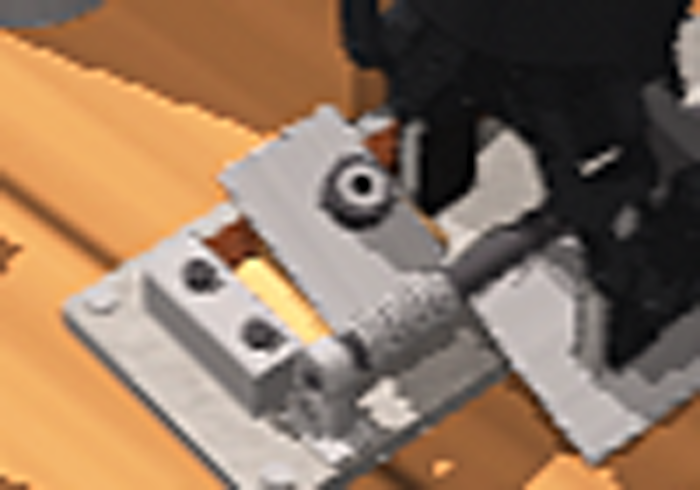

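Emit:
{"method": "servo_tool", "body": {"rows": [{"dp":[0,-0.8,0],"turn":0,"grip":-0.46},{"dp":[0,-1.5,0],"turn":0,"grip":-0.46},{"dp":[0,-1.5,0],"turn":0,"grip":-0.46}]}}

```text
time_s: 6.38
tool_pos: [0.5339, 0.1596, 0.0168]
eef_rot: [2.071, -2.354, -0.009]
ft_force: [-7.9, 3.2, 8.3]
finger_gap: 0.0624
```

```bash
python3 - <<'E'
from h import *
go(-19,2,18)
im=bot.read_camera("scene");cv2.imwrite("pics/s9.png",cv2.resize(im[200:270,240:340,::-1],None,fx=7,fy=7,interpolation=cv2.INTER_CUBIC))
E
```

```text
t 6.38 jig xyz [-18.3   2.4  16.8] F [-7.9  3.2  8.3] gap 62.4
toolx jig deg -89.82 tilt [-0.008  0.    -1.   ] q [0.09 0.51 1.76 0.   0.89 1.79]
to (-19, 2, 18) dp [ 0.4  0.7 -1.2]
```

View pics/s9.png

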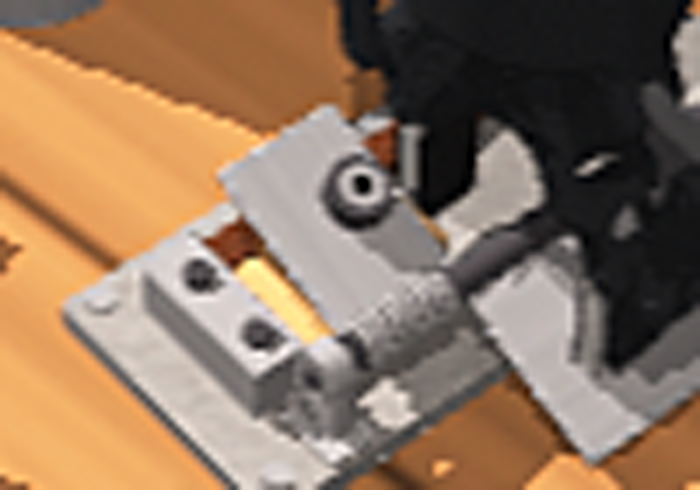

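The TCP stopped moving at x = -18.3 (about -19 was expected), and the force rose by 4 N with no motion. So it's at the stop. One more firm nudge, then I back off 4 mm with the plate still pressed.

Emit:
{"method": "servo_tool", "body": {"rows": [{"dp":[0,-1.5,0],"turn":0,"grip":-0.46},{"dp":[0,-1.5,0],"turn":0,"grip":-0.46},{"dp":[0,-1.5,0],"turn":0,"grip":-0.46}]}}

```text
time_s: 6.68
tool_pos: [0.534, 0.1596, 0.0168]
eef_rot: [2.07, -2.353, -0.012]
ft_force: [-12.2, 3.6, 11.2]
finger_gap: 0.0626
```

Emit:
{"method": "servo_tool", "body": {"rows": [{"dp":[0,3,0],"turn":0,"grip":-0.46},{"dp":[0,6,0],"turn":0,"grip":-0.46},{"dp":[0,7.5,0],"turn":0,"grip":-0.46},{"dp":[0,7.5,0],"turn":0,"grip":-0.46}]}}

```text
time_s: 7.02
tool_pos: [0.5336, 0.1602, 0.0185]
eef_rot: [-2.073, 2.357, -0.003]
ft_force: [2.9, 1.2, 6.5]
finger_gap: 0.0625
```

```bash
python3 - <<'E'
from h import *
go(-23,2,80)
im=bot.read_camera("scene");cv2.imwrite("pics/s10.png",cv2.resize(im[200:270,240:340,::-1],None,fx=7,fy=7,interpolation=cv2.INTER_CUBIC))
E
```

```text
t 7.02 jig xyz [-18.6   2.9  18.5] F [2.9 1.2 6.5] gap 62.5
toolx jig deg -89.85 tilt [ 0.004  0.    -1.   ] q [0.09 0.5  1.77 0.   0.87 1.79]
to (-23, 2, 80) dp [  0.8   4.2 -61.5]
```

View pics/s10.png

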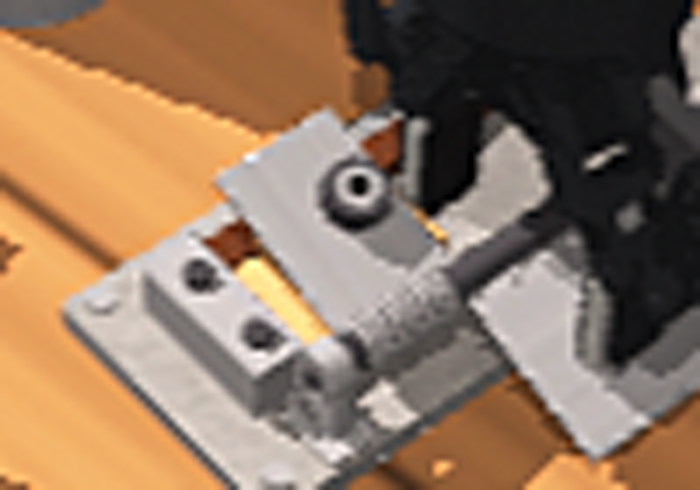

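Emit:
{"method": "servo_tool", "body": {"rows": [{"dp":[0,2,0],"turn":0,"grip":-0.46},{"dp":[0,4,0],"turn":0,"grip":-0.46},{"dp":[0,4,0],"turn":0,"grip":-0.46},{"dp":[0,4,0],"turn":0,"grip":-0.46}]}}

```text
time_s: 7.4
tool_pos: [0.5302, 0.1605, 0.0186]
eef_rot: [-2.072, 2.357, -0.004]
ft_force: [3.8, 1.8, 6.5]
finger_gap: 0.0628
```

```bash
python3 - <<'E'
from h import *
go(-23,2,80)
im=bot.read_camera("scene");cv2.imwrite("pics/s11.png",cv2.resize(im[200:270,240:340,::-1],None,fx=7,fy=7,interpolation=cv2.INTER_CUBIC))
E
```

```text
t 7.4 jig xyz [-22.1   2.8  18.6] F [3.8 1.8 6.5] gap 62.8
toolx jig deg -89.87 tilt [ 0.004  0.    -1.   ] q [0.09 0.49 1.77 0.   0.87 1.79]
to (-23, 2, 80) dp [  0.7   0.7 -61.4]
```

View pics/s11.png

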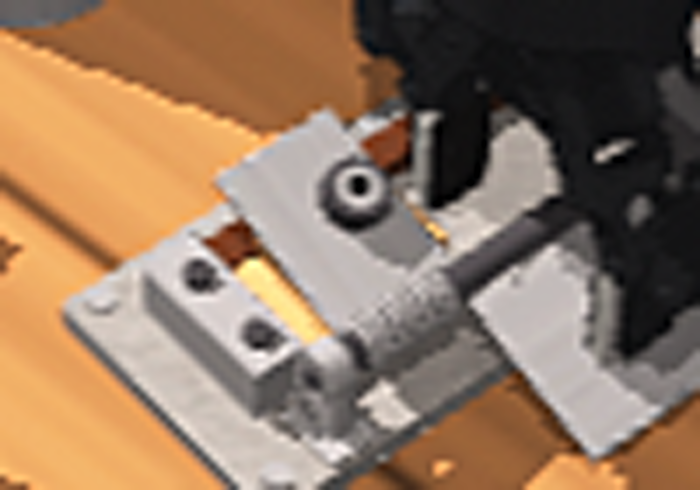

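The finger is now about 4 mm clear of the block, and the tongue is unchanged at (285,295). I'll raise gently so the leaf comes down on the block.

Emit:
{"method": "servo_tool", "body": {"rows": [{"dp":[0,0,-3],"turn":0,"grip":-0.46},{"dp":[0,0,-6],"turn":0,"grip":-0.46},{"dp":[0,0,-9],"turn":0,"grip":-0.46},{"dp":[0,0,-12],"turn":0,"grip":-0.46},{"dp":[0,0,-15],"turn":0,"grip":-0.46},{"dp":[0,0,-18],"turn":0,"grip":-0.46},{"dp":[0,0,-24],"turn":0,"grip":-0.46},{"dp":[0,0,-40],"turn":0,"grip":-0.46},{"dp":[0,0,-70],"turn":0,"grip":-0.46},{"dp":[0,0,-100],"turn":0,"grip":-0.46}]}}

```text
time_s: 8.28
tool_pos: [0.5262, 0.16, 0.1174]
eef_rot: [2.072, -2.355, -0.004]
ft_force: [1.0, -0.7, 0.4]
finger_gap: 0.0621
```

Emit:
{"method": "servo_tool", "body": {"rows": [{"dp":[0,30,-60],"turn":0,"grip":-0.46},{"dp":[0,70,-60],"turn":0,"grip":-0.46},{"dp":[0,110,-60],"turn":0,"grip":-0.46},{"dp":[0,150,-60],"turn":0,"grip":-0.46},{"dp":[0,180,-60],"turn":0,"grip":-0.46},{"dp":[0,180,-60],"turn":0,"grip":-0.46},{"dp":[0,180,-60],"turn":0,"grip":-0.46}]}}

```text
time_s: 8.87
tool_pos: [0.3471, 0.1834, 0.1779]
eef_rot: [2.077, -2.356, -0.0]
ft_force: [0.2, 0.3, -0.8]
finger_gap: 0.0623
```

```bash
python3 - <<'E'
from h import *
st()
im=bot.read_camera("scene");cv2.imwrite("pics/s12.png",cv2.resize(im[185:280,240:380,::-1],None,fx=5.5,fy=5.5,interpolation=cv2.INTER_CUBIC))
cv2.imwrite("pics/s12f.png",im[:,:,::-1])
im=bot.read_camera("top");cv2.imwrite("pics/t12.png",cv2.resize(im[170:280,210:310,::-1],None,fx=5.4,fy=5.4,interpolation=cv2.INTER_CUBIC))
E
```

```text
t 8.87 jig xyz [-206.6    1.6  177.9] F [ 0.2  0.3 -0.8] gap 62.3
toolx jig deg -89.73 tilt [-0.001 -0.001 -1.   ] q [ 0.2   0.02  1.96 -0.    1.16  1.9 ]
```

View pics/s12.png

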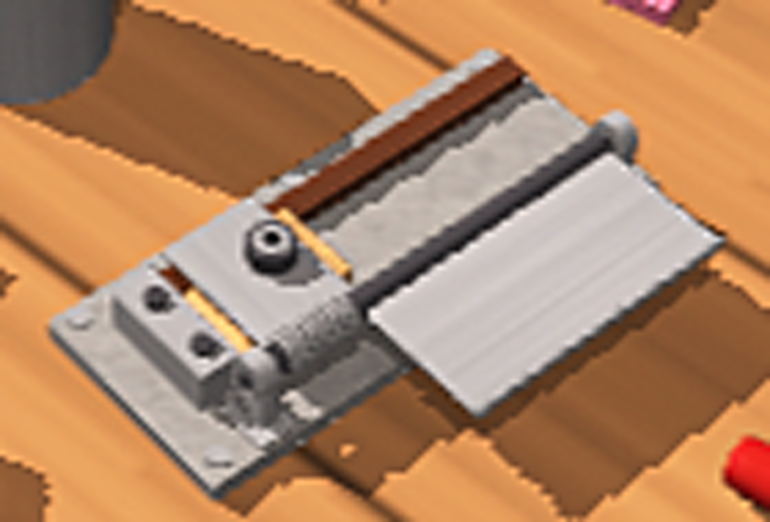

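View pics/t12.png

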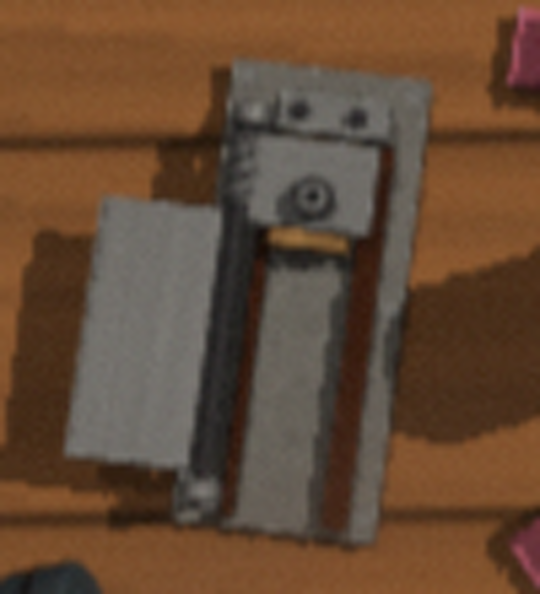

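View pics/s12f.png

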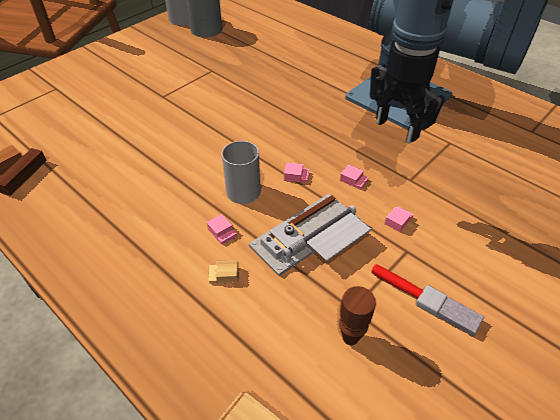

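```bash
python3 - <<'E'
from h import *
def w2j(p): return np.round((complex(p[0],p[1])*1000-T0J)*np.exp(-1j*YAW),1)
for q in[(268,248),(347,253)]: print("top rear",w2j(plane("top",T0(*q),.032)))
for q in[(352,268)]: print("scene rear",w2j(plane("scene",S0(*q),.032)))
for q in[(247,231),(360,238)]: print("leaf rear edge (x=0)",w2j(plane("top",T0(*q),.036)))
for p,x in((((478,414)),4),(((725,240)),-112)):
    y,z=onx("scene",S0(*p),x);print("thumb edge angle",y,z)
E
```

```text
top rear (-9.8-15.6j)
top rear (-8-50.8j)
scene rear (-7.1-15.7j)
leaf rear edge (x=0) (-3.9-5.8j)
leaf rear edge (x=0) (-1.2-56j)
thumb edge angle 58.587696364477836 34.98899189313977
thumb edge angle 59.678034886208025 36.4005759839597
```

```bash
python3 -c "
from station import bot
print(bot.finish_job())"
```

```text
the job is handed in; nothing more can be done
None
```

The block is home against the end stop, the leaf is lying flat on it, and I've handed the job in. The clock read about 9 s of the 40 s allowed.

**How it went:** One fingertip pressed the thumb plate and held the leaf open, at roughly 0.45 rad before a final 5 mm press. The other pushed the block about 68 mm along the channel. At the stop the push force rose from about 4 N to 12 N with almost no further movement. I backed off about 4 mm with the plate still pressed, then raised gently so the leaf came down on the block, and moved clear.

**Last checks:**
- **Block position:** the rear face measured x = -7 to -10 in the two views, against -8 expected. The measurement is good to about 2 mm.
- **Leaf:** the thumb plate's edge measured 35–36 mm high against about 36 when level, so the leaf is flat.
- **Clearance:** the gripper was more than 150 mm above the bench and clear of the jig, with no contact force.
- **Other things on the bench:** by eye they look unmoved.

**Disagreements:** the top view read the leaf's edge and the block's rear face 1–2 mm apart from left to right, so there may be a small yaw error in my jig fit. The fingertips also sat about 5.5 mm behind the TCP at this opening, and I allowed for that when pressing.

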